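Lock the mortar clamp on the high point of its cam

ROBOT

A 6-joint arm with a two-finger parallel gripper is mounted at the origin on the work surface. World frame = base frame: x ahead of the robot, y to its left, z up, the work surface at z = 0. Lengths are in m, angles in rad, forces in N, time in s.
With the tool pointing down it reaches from about 0.35 to 0.975 m from the base axis. Payload 4.9 kg.
Tool frame: the origin (TCP) lies on the centre line of the jaws, within the pads' length; the fingertips stand 14 mm ahead of it and the grasp point (between the pads) lies 5 mm behind it (manip.nose_length is the distance from the TCP to the fingertips, in m); z points along the fingers, y is the line along which they close (so a half turn about z gives the same grasp; the last joint's range is limited). The gripper opens to 85 mm and grips with 20 to 120 N. Pads are 22 mm wide; open, the fingers measure 114 mm over their backs; the gripper's body (76 mm by 85 mm) begins 54 mm behind the grasp point. The pads swing forward as they close: fully open they stand 13 mm farther back than shut.
Start: joints at [1.14, 0.053, 1.613, -0, 1.476, -0.119], TCP at [0.192, 0.595, 0.245] pointing down, gripper open.
Joint ranges: [-3.01, 3.01], [-1.01, 2.22], [0.06, 2.58], [-1.02, 4.17], [0.09, 2.62], [-3.14, 3.14]. Speed limits (rad/s): [2.57, 2.57, 3.14, 3.14, 3.14, 3.14].

INTERFACE

Orientations are given as a unit quaternion [w, x, y, z].
In Python, from plant import manip, imaging gives the robot as it stands.
- The arm moves only by the tool play_rows, never from a script. Its argument "commands" is a list of rows, each a list of 6 numbers: the shift along the tool's x, y, z in mm, then the turn, a rotation vector about the tool's x, y, z in degrees. A call has 1 to 5 rows; each row shifts and turns the commanded pose from where the row before left it, along the tool's axes as they then stand; what a row does not reach is not made up. A row lasts 1/12 s, in which the tool goes at most 41.7 mm and 7.16 degrees, less where a joint would pass 70% of its speed; a pose out of reach is approached as far as the arm can. A call is refused whole if a number of a shift passes 41.7 or a number of a turn 7.16, either way. A call with a gripper value outside its range is refused whole. "hand" is the finger opening in mm, from 0 to 85.4, set as the call begins (left out, the last holds). The fingers move at their own pace and stop on an object; the grip force is fixed at half the most. Time passes only in rows, so rows that do not move let the fingers close. It gives the time, the measured TCP pose, the force, the opening and the grip force at its end, in the units of the state.
- manip.state(): the state, without advancing time (a new reading comes with each control period).
- imaging.grab_frame(name): name is "scene" or "top" or "wrist"; returns a dict with "image" (480x640x3 uint8, red, green, blue), "fx", "fy", "cx", "cy" (pixels), "k1" (the pictures are not rectified: a ray, as slopes to the right and down, at radius r is drawn at 1 + k1 r^2 times it, then the intrinsics apply), "R" (3x3) and "t" (3): a world point X has camera coordinates R X + t; the wrist camera has in their place "mount" (4x4, takes a point from camera to tool coordinates, whose origin is the TCP and whose axes are the flange's). Camera axes: x right, y down, z forward; pixel columns grow to the right and rows downward; lengths in m; the calibration is good to about 2 mm. A picture is of the moment at which its call begins: read the wrist's pose just before it. There is no depth.
- manip.job_done(): hands the job in; it is judged then, once.
The state is a dict: "time": time; "joint_pos": joint angles; "joint_vel": joint speeds; "joint_efforts": joint torques, N m; "tool_pos": TCP position; "tool_rot": TCP orientation; "contact_force": force on the tool from outside, world axes, zero at the start; "ft_torque": the same for the moment, N m; "gripper_width": opening from 0.0 (shut) to 1.0 (fully open); "grasp_force": force on a finger pad.
Only numpy, scipy, OpenCV 4.12 (cv2) and the standard library are available. Lean on these libraries where they do the work, as an engineer would, in place of code of your own. Each camera call takes 0.05 s, during which the arm holds its last target. There are 200 camera calls.

TASK

Lock the bench clamp that holds the mortar: push the clamp's lever round clockwise (seen from above) until the high point of the off-centre cam disc bears on the sprung follower and it stays there by itself when you let go. Leave everything else where it stands.

Things in the scene. Friction and masses are not known exactly. Their poses are not given: they have to be found in the camera images.
- clamp: the mortar clamp, bolted down: dark steel base plate 360 x 160 x 12 mm, a white mortar (114 mm across, rim 80 mm above the bench) held at its far end. Origin on the bench, below the cam's axle. Its +x runs along the plate from the cam to the follower and on to the mortar (mortar's centre 224 mm from the axle), z up. Angles below: counterclockwise from this +x, seen from above
- pivot (a point): the upright axle of cam and lever, 76 mm above the bench, half-way up the lever. The cam, under the lever, is a round steel disc 84 mm across, 30 to 50 mm above the bench, carried 16 mm off its centre: its rim is 58 mm from the axle at the high point and 26 mm at the low point. Cam and lever turn together, with friction and no end stop
- lever_end (a point): point on the lever 95 mm from the axle, half-way up. The lever is an aluminium bar 14 mm wide, 64 to 88 mm above the bench, reaching 128 mm from the axle. It starts on the robot side, at 140 to 260 degrees, and swings clockwise to the clamp's left. It is clamped on the hub at an unknown angle, new each time: with the high point squarely at the follower it stands anywhere from 60 to 120 degrees
- lever_tip (a point): top of the lever's outer end, 88 mm above the bench. Feel at 95 mm from the axle: first friction alone, 2 N or less; some 70 degrees before the high point the cam meets the follower, the push rises to some 10 N, then falls. Within about 10 degrees of the high point, either way, a lever at rest stays put and no longer presses back; let go earlier it springs back, pushed further it runs on by itself
- follower_face (a point): top middle of the follower's flat steel face (70 mm wide, 25 to 55 mm above the bench), on the cam's side, 55 mm above the bench. The follower slides along the clamp's +x against a stiff spring (36 N to start, 9 N more per mm): this point is 47 mm from the axle along +x at rest, and 57 mm when the cam's high point bears on it (the parts give a little)
- wash_bottle: white wash bottle, 72 mm across and 170 mm high, standing left of the follower; bystander, origin at the centre of its underside
- sample_cup: small white plastic cup, 48 mm across, 45 mm high, standing to the right of the cam; bystander, origin at the centre of its underside
- jar: clear jar with a blue cap, 60 mm across, 75 mm high, standing to the right of the follower; bystander, origin at the centre of its underside
- pestle: white pestle standing on its head, 40 mm across, 110 mm high, farther to the right of the cam; bystander, origin at the centre of its underside
- dish: flat white dish 64 mm across and only 12 mm high, lying on the bench near the clamp, where the lever swings over it; bystander, origin at the centre of its underside
- spatula: steel spatula 180 mm long lying on the bench to the right; bystander
- notebook: blue notebook 150 x 210 x 12 mm lying on the bench to the left; bystander

How it is judged:
By the outcome, as a careful person would: the job done as asked, in the order asked, and still so for the second after the job is handed in, with the robot touching nothing.
It also fails if it takes over 61 s, if anything falls off the work surface, if the arm or the gripper's body presses on something with over 40 N, if the wrist force passes 120 N, or if a joint passes its speed limit or range.

## Working session

There is one attempt and no reset: what is moved stays moved. The work goes in short steps, Python scripts to look and compute and a tool call to move; the robot and the scene stay as the last step left them, time stands still between calls to the robot, and variables do not carry over. Pictures are saved under pics/ and viewed, at most 10 in all, crops included, and the job is handed in when it is done.

Besides the shell and the picture viewer there is one more tool, called after "Call:" as name([rows], argument=value, ...), one row to a line, values as JSON. play_rows: Moves the arm, as the interface text tells. Its arguments: {"type":"object","properties":{"commands":{"type":"array","items":{"type":"array","items":{"type":"number"}}},"hand":{"type":"number"}},"required":["commands"]}

```bash
mkdir -p pics; cat > h.py <<'E'
import numpy as np, cv2
from plant import manip, imaging
def ray(f,u,v):
    d=np.array([(u-f["cx"])/f["fx"],(v-f["cy"])/f["fy"]]); s=d.copy()
    for _ in range(20): s=d/(1+f["k1"]*(s@s))
    R=np.array(f["R"]);t=np.array(f["t"])
    return -R.T@t, R.T@np.array([s[0],s[1],1])
def onz(f,u,v,z):
    o,d=ray(f,u,v); return o+d*(z-o[2])/d[2]
def proj(f,X):
    c=np.array(f["R"])@np.array(X)+np.array(f["t"]); s=c[:2]/c[2]; s=s*(1+f["k1"]*(s@s))
    return s[0]*f["fx"]+f["cx"], s[1]*f["fy"]+f["cy"]
E
python3 - <<'E'
from h import *
import pickle
for n in ("scene","top"):
    f=imaging.grab_frame(n); pickle.dump(f,open(n+".pkl","wb"))
    cv2.imwrite(f"pics/{n}0.png",f["image"][:,:,::-1]); print(n,f["fx"],f["k1"],-np.array(f["R"]).T@np.array(f["t"]))
print(manip.state())
E
```

```text
scene 459.35704770940305 -0.0026660635622258785 [ 1.07743897 -0.37914185  0.93792197]
top 476.02855710036755 -0.12741861961271503 [0.36570422 0.01884604 1.15458731]
{'time': 0.1, 'joint_pos': array([ 1.14003886e+00,  5.33399750e-02,  1.61415896e+00, -1.39400146e-05,
        1.47598362e+00, -1.18981525e-01]), 'joint_vel': array([-1.03290154e-03,  6.64625315e-04, -2.66030606e-03,  9.55074190e-05,
        9.57641998e-04,  2.67928580e-04]), 'joint_efforts': array([ 3.45198832e-04, -3.94903207e+01, -3.71364248e+01, -1.76775907e-04,
        3.96446034e-03, -7.94826008e-06]), 'tool_pos': array([0.19148582, 0.59438244, 0.24415411]), 'tool_rot': array([-2.49802203e-04,  1.55256636e-01,  9.87873719e-01, -9.11361154e-04]), 'contact_force': array([-0.92893202,  0.20780077, -0.13215366]), 'ft_torque': array([-0.05236375, -0.01158182,  0.01314951]), 'grasp_force': 0.0, 'gripper_width': 1.0015062963994488}
```

View pics/top0.png

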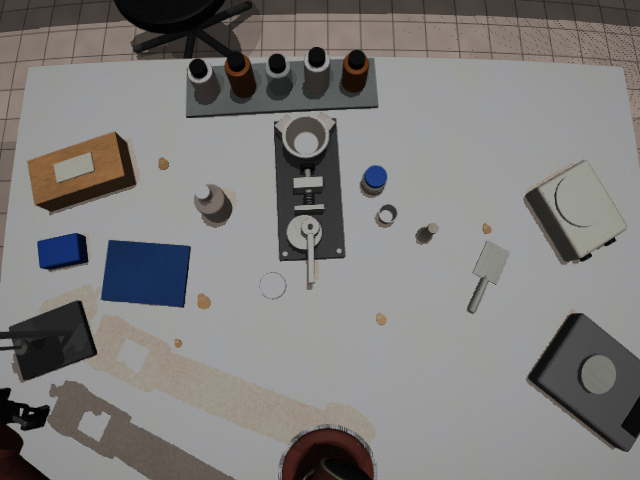

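View pics/scene0.png

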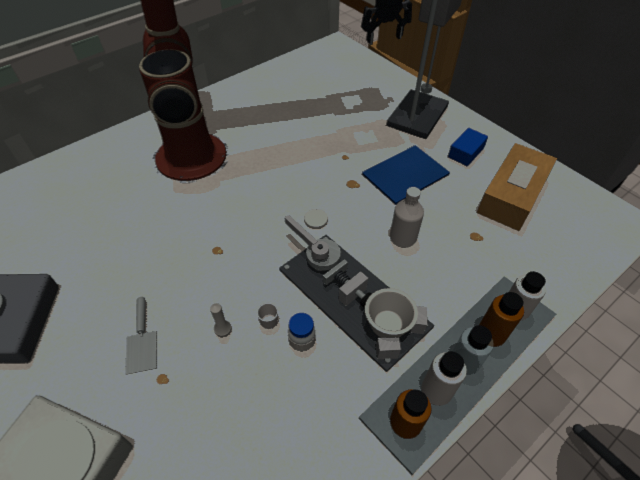

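Top view: lever hub at ~(311,227), lever tip at ~(311,282), cam disc centre at ~(303,232), follower face at ~(309,208), mortar at ~(305,138), dish at (273,285), bottle at (211,203). Zooming in on the clamp for precision.

```bash
python3 - <<'E'
from h import *
import pickle
f=pickle.load(open("top.pkl","rb"))
im=f["image"][100:310,190:400,::-1]
cv2.imwrite("pics/topc.png",cv2.resize(im,(600,600),interpolation=cv2.INTER_CUBIC))
g=pickle.load(open("scene.pkl","rb"))
for n,u,v,z in [("hub",311,227,.088),("tip",311,282,.088),("camc",303,232,.05),("mortar",305,138,.08),("foll",309,208,.055),("dish",273,285,.012),("botbase",214,206,.05),("jar",375,177,.075),("cup",388,214,.045)]:
    print(n,onz(f,u,v,z).round(3))
for c in [(276,122,),(279,262),(345,257),(338,118)]: print(onz(f,*c,.012).round(3))
for n,u,v,z in [("hub",320,246,.088),("tip",288,219,.088),("mortar",390,310,.08)]: print(n,onz(g,u,v,z).round(3))
E
```

```text
hub [0.568 0.038 0.088]
tip [0.443 0.037 0.088]
camc [0.564 0.057 0.05 ]
mortar [0.786 0.053 0.08 ]
foll [0.62  0.043 0.055]
dish [0.441 0.13  0.012]
botbase [0.627 0.271 0.05 ]
jar [ 0.691 -0.113  0.075]
cup [ 0.608 -0.145  0.045]
[0.857 0.13  0.012]
[0.497 0.116 0.012]
[ 0.509 -0.043  0.012]
[ 0.868 -0.029  0.012]
hub [0.572 0.041 0.088]
tip [0.458 0.034 0.088]
mortar [0.795 0.051 0.08 ]
```

View pics/topc.png

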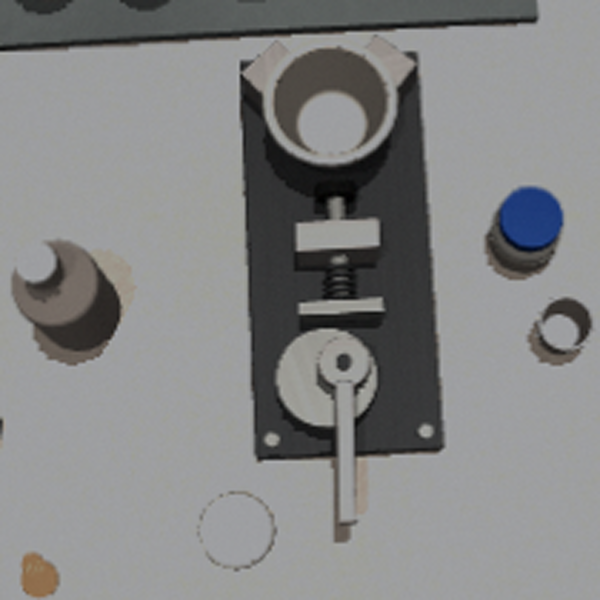

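Clamp yaw is ≈2.2°, axle ≈(0.567, 0.039), lever at ≈178° and cam high point at ≈102° (clamp frame), so lock is with the lever near 76°. The plate centre, mortar distance and lever length all agree. I'll straddle the lever with a small jaw gap and follow the arc. First I move over it, going along -y to clear the stand.

Call:
play_rows([
  [-12,-38,0,0,0,0],
  [-12,-38,0,0,0,0],
  [-12,-38,0,0,0,0],
  [-12,-38,0,0,0,0],
  [-12,-38,0,0,0,0],
], hand=26)

```text
time: 0.52
tool_pos: [0.19, 0.3937, 0.2443]
tool_rot: [-0.0, 0.155, 0.988, -0.001]
contact_force: [0.6, -0.8, 0.7]
gripper_width: 0.311
grasp_force: 0.0
```

Call:
play_rows([
  [-12,-38,0,0,0,0],
  [-32,-20,0,0,0,0],
  [-32,-20,0,0,0,0],
  [-32,-20,0,0,0,0],
  [-32,-20,0,0,0,0],
])

```text
time: 0.93
tool_pos: [0.2879, 0.2388, 0.2451]
tool_rot: [0.0, 0.155, 0.988, 0.0]
contact_force: [1.1, 0.0, -0.8]
gripper_width: 0.306
grasp_force: 0.0
```

Call:
play_rows([
  [-32,-20,0,0,0,0],
  [-32,-20,0,0,0,0],
  [-32,-20,0,0,0,0],
  [-32,-20,0,0,0,0],
  [-20,-15,0,0,0,0],
])

```text
time: 1.35
tool_pos: [0.4006, 0.102, 0.245]
tool_rot: [0.0, 0.156, 0.988, -0.0]
contact_force: [0.2, 0.4, -0.9]
gripper_width: 0.301
grasp_force: 0.0
```

Call:
play_rows([
  [0,0,0,0,0,-6.2],
  [0,0,0,0,0,-6.2],
  [0,0,0,0,0,-6.3],
  [0,0,0,0,0,0],
  [0,0,0,0,0,0],
])

```text
time: 1.77
tool_pos: [0.3991, 0.1045, 0.2449]
tool_rot: [-0.0, -0.006, 1.0, -0.0]
contact_force: [-0.2, -0.1, 0.1]
gripper_width: 0.304
grasp_force: 0.0
```

```bash
cat > w.py <<'E'
from h import *
from scipy.spatial.transform import Rotation as Ro
def wrist():
    s=manip.state(); f=imaging.grab_frame("wrist")
    q=s["tool_rot"]; T=np.eye(4); T[:3,:3]=Ro.from_quat([q[1],q[2],q[3],q[0]]).as_matrix(); T[:3,3]=s["tool_pos"]
    M=T@np.array(f["mount"]); f["R"]=M[:3,:3].T; f["t"]=-M[:3,:3].T@M[:3,3]
    return s,f,T
E
python3 - <<'E'
from w import *
import pickle
s,f,T=wrist(); pickle.dump(f,open("w1.pkl","wb")); cv2.imwrite("pics/w1.png",f["image"][:,:,::-1])
print(s["time"],s["tool_pos"],T[:2,0],s["gripper_width"],s["contact_force"],s["joint_pos"]); print(np.array(f["mount"]).round(3))
for X in [(.567,.039,.1),(.439,.037,.088),(.472,.038,.088),(.563,.055,.05)]: print(proj(f,X))
E
```

```text
1.7667 [0.39908885 0.10446488 0.24489953] [-0.99993107 -0.01172069] 0.30406632543189893 [-0.18250951 -0.06075481  0.09042103] [ 7.51768151e-02 -4.95565319e-01  2.07785714e+00 -1.56430834e-05
  1.56000303e+00 -1.50734032e+00]
[[ 0.001 -0.964 -0.264  0.067]
 [ 1.     0.     0.     0.002]
 [-0.    -0.264  0.964 -0.129]
 [ 0.     0.     0.     1.   ]]
(np.float64(228.30723132832503), np.float64(417.727987750556))
(np.float64(220.66914456325026), np.float64(270.4856070749565))
(np.float64(224.0340549875437), np.float64(309.23524414242075))
(np.float64(254.91575492467976), np.float64(378.19705928207776))
```

View pics/w1.png

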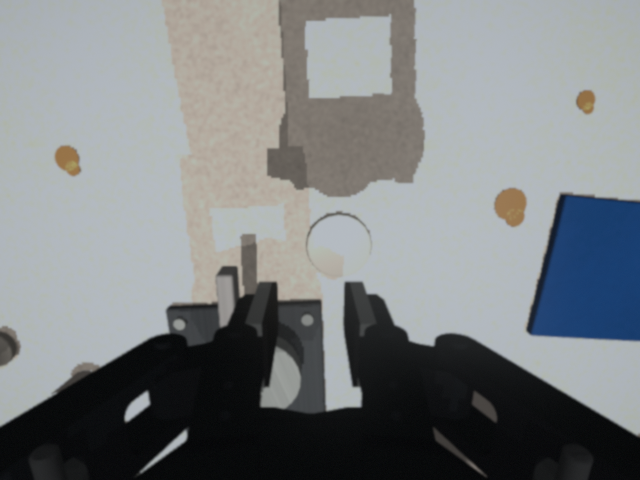

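Wrist view: lever tip top at ~(228,268), dish at (338,243), cam disc at ~(285,375) between fingers.

```bash
python3 - <<'E'
from w import *
import pickle
f=pickle.load(open("w1.pkl","rb")); t=pickle.load(open("top.pkl","rb"))
for p in [(228,267),(226,300)]: print(onz(f,*p,.088))
print("dish",onz(f,338,243,.012), "plate corners",onz(f,167,307,.012),onz(f,321,301,.012))
print("top: hub.088/.1",onz(t,310,226.7,.088),onz(t,310,226.7,.1),"tip",onz(t,311.5,282.3,.088),"cam",onz(t,304.1,232.3,.05))
E
```

```text
[0.4360417  0.04285904 0.088     ]
[0.46391294 0.03997658 0.088     ]
dish [0.43789832 0.13327922 0.012     ] plate corners [ 0.50789279 -0.03823248  0.012     ] [0.49876229 0.11812234 0.012     ]
top: hub.088/.1 [0.56902494 0.04004815 0.088     ] [0.56673741 0.03980961 0.1       ] tip [0.44238002 0.03624273 0.088     ] cam [0.56282703 0.05466653 0.05      ]
```

Call:
play_rows([
  [-24,-22,0,0,0,0],
  [-24,-22,0,0,0,0],
  [-24,-21,0,0,0,0],
  [0,0,0,0,0,0],
  [0,0,0,0,0,0],
], hand=34)

```text
time: 2.23
tool_pos: [0.4727, 0.04, 0.2449]
tool_rot: [-0.001, -0.006, 1.0, 0.0]
contact_force: [-0.1, -0.2, 0.3]
gripper_width: 0.403
grasp_force: 0.0
```

Call:
play_rows([
  [0,0,25,0,0,0],
  [0,0,30,0,0,0],
  [0,0,30,0,0,0],
  [0,0,25,0,0,0],
  [0,0,20,0,0,0],
])

```text
time: 2.65
tool_pos: [0.4703, 0.0416, 0.113]
tool_rot: [-0.001, -0.007, 1.0, 0.0]
contact_force: [0.2, -1.2, 0.6]
gripper_width: 0.395
grasp_force: 0.0
```

Call:
play_rows([
  [0,0,15,0,0,0],
  [0,0,10,0,0,0],
  [0,0,10,0,0,0],
  [0,0,8,0,0,0],
  [0,0,0,0,0,0],
])

```text
time: 3.07
tool_pos: [0.4713, 0.0409, 0.071]
tool_rot: [-0.001, -0.007, 1.0, 0.0]
contact_force: [0.0, -0.3, 0.2]
gripper_width: 0.397
grasp_force: 0.0
```

```bash
python3 - <<'E'
from w import *
s,f,T=wrist(); cv2.imwrite("pics/w2.png",f["image"][:,:,::-1])
print(s["time"],s["tool_pos"],T[:2,0],s["gripper_width"],s["contact_force"])
E
```

```text
3.0667 [0.47128408 0.04091922 0.07104777] [-0.9998902 -0.0146695] 0.3972942951783875 [ 0.01509797 -0.32889211  0.1938737 ]
```

View pics/w2.png

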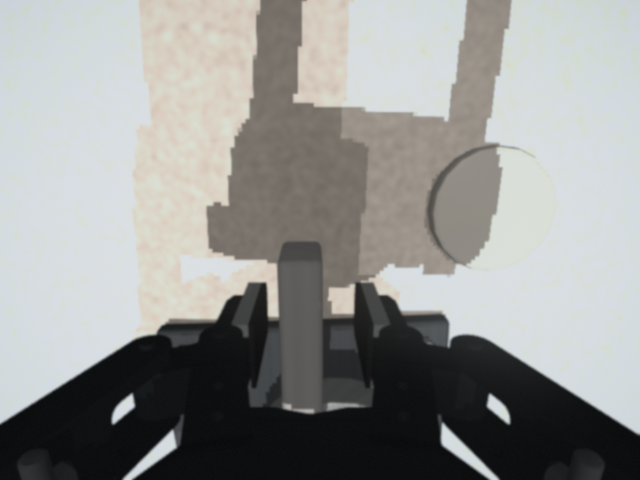

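The lever (column ~300) stands between the fingers (266–355). I narrow the gap and swing.

Call:
play_rows([
  [0,0,0,0,0,0],
  [-0.4,8.3,0,0,0,5],
  [-0.4,8.3,0,0,0,5],
  [-0.4,8.3,0,0,0,5],
  [-0.4,8.3,0,0,0,5],
], hand=22)

```text
time: 3.53
tool_pos: [0.4787, 0.0731, 0.0735]
tool_rot: [0.001, 0.169, 0.986, -0.0]
contact_force: [0.4, -1.4, -0.5]
gripper_width: 0.261
grasp_force: 0.8
```

Call:
play_rows([
  [-0.4,8.3,0,0,0,5],
  [-0.4,8.3,0,0,0,5],
  [-0.4,8.3,0,0,0,5],
  [-0.4,8.3,0,0,0,5],
  [-0.4,8.3,0,0,0,5],
])

```text
time: 3.95
tool_pos: [0.4993, 0.1071, 0.0733]
tool_rot: [-0.0, 0.377, 0.926, -0.002]
contact_force: [-5.2, -7.8, 4.0]
gripper_width: 0.253
grasp_force: 4.7
```

Call:
play_rows([
  [-0.4,8.3,0,0,0,5],
  [-0.4,8.3,0,0,0,5],
  [-0.4,8.3,0,0,0,5],
  [-0.4,8.3,0,0,0,5],
  [0,0,0,0,0,0],
])

```text
time: 4.37
tool_pos: [0.5259, 0.1271, 0.0732]
tool_rot: [-0.001, 0.532, 0.847, -0.002]
contact_force: [-5.6, -1.7, 4.5]
gripper_width: 0.26
grasp_force: 2.8
```

```bash
python3 - <<'E'
from w import *
s,f,T=wrist()
v=s["tool_pos"][:2]-[.567,.040]
print(s["time"],s["tool_pos"],np.degrees(np.arctan2(T[1,0],T[0,0])),np.degrees(np.arctan2(v[1],v[0])),np.hypot(*v),s["gripper_width"],s["contact_force"],s["joint_pos"][5])
E
```

```text
4.3667 [0.52591038 0.12714873 0.07323237] 115.69849171355919 115.24333866523978 0.09634966474076412 0.2596782383564004 [-5.57508546 -1.7022515   4.4946068 ] -0.3477264699574964
```

Call:
play_rows([
  [-0.2,5,0,0,0,3],
  [-0.2,5,0,0,0,3],
  [-0.2,5,0,0,0,3],
  [-0.2,5,0,0,0,3],
  [-0.2,5,0,0,0,3],
])

```text
time: 4.83
tool_pos: [0.5473, 0.1349, 0.073]
tool_rot: [-0.003, 0.638, 0.77, -0.003]
contact_force: [-14.0, -1.3, 9.7]
gripper_width: 0.256
grasp_force: 6.9
```

Call:
play_rows([
  [-0.2,5,0,0,0,3],
  [-0.2,5,0,0,0,3],
  [-0.2,5,0,0,0,3],
  [0,0,0,0,0,0],
  [0,0,0,0,0,0],
])

```text
time: 5.25
tool_pos: [0.5646, 0.1374, 0.0733]
tool_rot: [-0.001, 0.696, 0.718, -0.0]
contact_force: [-4.5, 2.9, 1.5]
gripper_width: 0.259
grasp_force: 2.2
```

Call:
play_rows([
  [-0.1,3.3,0,0,0,2],
  [-0.1,3.3,0,0,0,2],
  [0,0,0,0,0,0],
  [0,0,0,0,0,0],
])

```text
time: 5.58
tool_pos: [0.5711, 0.1374, 0.0733]
tool_rot: [-0.001, 0.72, 0.694, 0.0]
contact_force: [-4.1, 2.6, 1.8]
gripper_width: 0.254
grasp_force: 2.2
```

```bash
python3 - <<'E'
from w import *
import pickle
s=manip.state(); f=imaging.grab_frame("top"); pickle.dump(f,open("t2.pkl","wb"))
v=s["tool_pos"][:2]-[.567,.040]
print(s["time"],s["tool_pos"],np.degrees(np.arctan2(v[1],v[0])),np.hypot(*v),s["contact_force"])
im=f["image"][160:280,220:380,::-1]
cv2.imwrite("pics/t2.png",cv2.resize(im,(800,600),interpolation=cv2.INTER_CUBIC))
E
```

```text
5.5833 [0.5710844  0.13742383 0.07327078] 87.59933629240705 0.09750940854377696 [-4.08225398  2.59282718  1.77160655]
```

View pics/t2.png

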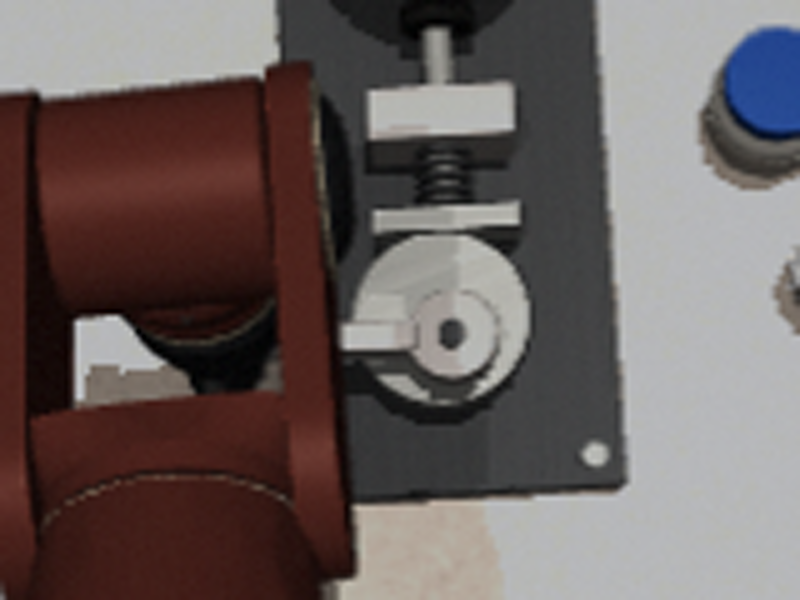

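The cam disc is centred at crop (441,320) → full (308.3,224), against the follower, with the lever pointing left.

```bash
python3 - <<'E'
from h import *
import pickle
f=pickle.load(open("t2.pkl","rb"))
c=onz(f,220+441.5/5,160+320/5,.05); c0=np.array([.5628,.0547])
print(c, np.degrees(np.arctan2(*(c[:2]-[.567,.040])[::-1]))-2.2, "disc diam",onz(f,220+353/5,224,.05)-onz(f,220+530/5,224,.05))
# lever rotated ~90deg between pictures: axle from the two centres (chord 2 r sin(a/2))
print(np.linalg.norm(c[:2]-c0), np.degrees(2*np.arcsin(np.linalg.norm(c[:2]-c0)/.032)))
E
```

```text
[0.5827676  0.04484853 0.05      ] 14.892627555498606 disc diam [-8.24145166e-06  8.37442453e-02  0.00000000e+00]
0.022265590947194613 88.18195725886925
```

About 15° remain; advancing slowly.

Call:
play_rows([
  [-0.2,3.3,0,0,0,2],
  [-0.2,3.3,0,0,0,2],
  [-0.2,3.3,0,0,0,2],
  [0,0,0,0,0,0],
  [0,0,0,0,0,0],
])

```text
time: 6.05
tool_pos: [0.5813, 0.136, 0.0732]
tool_rot: [-0.001, 0.756, 0.655, 0.0]
contact_force: [-4.0, 2.9, 0.7]
gripper_width: 0.254
grasp_force: 1.6
```

Call:
play_rows([
  [-0.2,3.3,0,0,0,2],
  [-0.2,3.3,0,0,0,2],
  [-0.2,3.3,0,0,0,2],
  [0,0,0,0,0,0],
  [0,0,0,0,0,0],
])

```text
time: 6.47
tool_pos: [0.5917, 0.1329, 0.0731]
tool_rot: [0.0, 0.789, 0.615, 0.001]
contact_force: [-0.8, 1.1, 0.4]
gripper_width: 0.258
grasp_force: 0.7
```

```bash
python3 - <<'E'
from w import *
import pickle
s=manip.state(); f=imaging.grab_frame("top"); pickle.dump(f,open("t3.pkl","wb"))
v=s["tool_pos"][:2]-[.567,.040]
print(s["time"],s["tool_pos"],np.degrees(np.arctan2(v[1],v[0])),np.hypot(*v),s["contact_force"])
im=f["image"][160:280,220:380,::-1]
cv2.imwrite("pics/t3.png",cv2.resize(im,(800,600),interpolation=cv2.INTER_CUBIC))
E
```

```text
6.4667 [0.59165015 0.13293061 0.07307919] 75.14421160823143 0.09614431050890142 [-0.81983683  1.14801823  0.44996664]
```

View pics/t3.png

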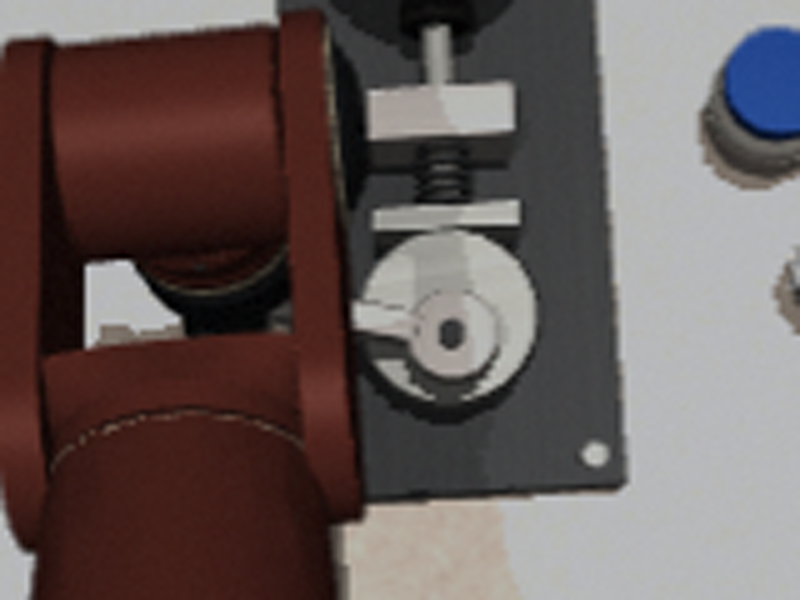

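Disc centre is at crop (449,318) → high point ≈1° from the follower axis, and the push force has dropped to ~1 N. Opening and lifting clear.

Call:
play_rows([
  [0,0,0,0,0,0],
  [0,0,0,0,0,0],
  [0,0,0,0,0,0],
  [0,0,-10,0,0,0],
  [0,0,-20,0,0,0],
], hand=34)

```text
time: 6.93
tool_pos: [0.5891, 0.1322, 0.1]
tool_rot: [-0.001, 0.789, 0.614, -0.003]
contact_force: [-0.6, 1.2, -0.0]
gripper_width: 0.403
grasp_force: 0.0
```

Call:
play_rows([
  [0,0,-30,0,0,0],
  [0,0,-30,0,0,0],
  [0,0,-30,0,0,0],
  [0,0,-30,0,0,0],
  [0,0,-30,0,0,0],
])

```text
time: 7.35
tool_pos: [0.5911, 0.1325, 0.2548]
tool_rot: [0.0, 0.789, 0.614, 0.0]
contact_force: [1.1, -0.2, 0.9]
gripper_width: 0.399
grasp_force: 0.0
```

Call:
play_rows([
  [18,-30,0,0,0,0],
  [18,-30,0,0,0,0],
  [18,-30,0,0,0,0],
  [18,-30,0,0,0,0],
  [18,-30,0,0,0,0],
])

```text
time: 7.77
tool_pos: [0.4667, 0.2573, 0.2534]
tool_rot: [0.0, 0.789, 0.614, 0.001]
contact_force: [0.4, 0.5, -0.1]
gripper_width: 0.4
grasp_force: 0.0
```

Call:
play_rows([
  [0,0,0,0,0,0],
  [0,0,0,0,0,0],
  [0,0,0,0,0,0],
  [0,0,0,0,0,0],
  [0,0,0,0,0,0],
])

```text
time: 8.18
tool_pos: [0.4686, 0.2558, 0.2524]
tool_rot: [0.0, 0.789, 0.614, -0.0]
contact_force: [-0.2, -0.4, -0.1]
gripper_width: 0.396
grasp_force: 0.0
```

```bash
python3 - <<'E'
from w import *
import pickle
f=imaging.grab_frame("top"); pickle.dump(f,open("t4.pkl","wb"))
im=f["image"][160:310,200:400,::-1]
cv2.imwrite("pics/t4.png",cv2.resize(im,(800,600),interpolation=cv2.INTER_CUBIC))
E
```

```text
(no output)
```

View pics/t4.png

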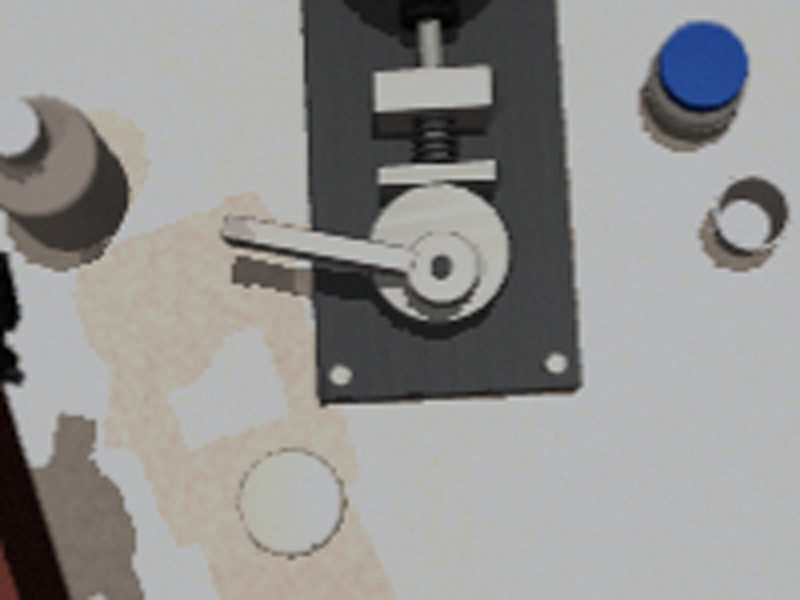

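The final view shows the lever at rest at ~80° world after release. The disc centre at crop (439,254) is within ~1 mm of the follower axis (≈1–4° off the high point). The dish, bottle, jar and cup have not moved.

```bash
python3 -c "
from plant import manip
print(manip.job_done())"
```

```text
the job is handed in; nothing more can be done
None
```

The clamp is locked: the cam's high point bears on the follower (measured about 1–4° short of dead centre), the lever stayed put after release, the arm is clear, and the dish, bottle, jar and cup did not move; the job is handed in, and no verdict was returned.

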